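Put the pliers away in the bench tool case

ROBOT

A 7-joint arm with a two-finger parallel gripper is mounted at the origin on a cart in front of the work surface, level with it; the furniture and walls round the work are solid. World frame = base frame: x ahead of the robot, y to its left, z up, the work surface at z = 0. Lengths are in m, angles in rad, forces in N, time in s.
With the tool pointing down it reaches from about 0.425 to 0.875 m from the base axis. Payload 4.7 kg.
Tool frame: the origin (TCP) lies between the finger pads; the fingertips stand 14 mm ahead of it and the grasp point (between the pads) lies 5 mm behind it; z points along the fingers, y is the line along which they close (so a half turn about z gives the same grasp; the last joint's range is limited). The gripper opens to 85 mm and grips with 20 to 120 N. Pads are 22 mm wide; open, the fingers measure 114 mm over their backs; the gripper's body (76 mm by 85 mm) begins 54 mm behind the grasp point. The pads swing forward as they close: fully open they stand 13 mm farther back than shut.
Start: joints at [1.19, 0.321, -0.07, 1.45, 0.023, 1.371, -0.057], TCP at [0.25, -0.6, 0.224] pointing down, gripper open.
Joint ranges: [-2.86, 2.86], [-0.3, 2.09], [-1.38, 1.24], [0.06, 2.45], [-1.56, 4.7], [0.09, 2.05], [-2.69, 2.69]. Speed limits (rad/s): [2.57, 2.57, 3.14, 3.14, 3.14, 3.14, 3.14].

INTERFACE

Orientations are given as a unit quaternion [w, x, y, z].
In Python, from cell import ctrl, cams, ticket gives the robot as it stands.
- The arm moves only by the shell command python3 -m pendant 'ROWS' [FORCE]. ROWS is JSON, a list that holds one entry, the list of rows, each a list of 5 numbers: the shift along the tool's x, y, z as a fraction of full scale, then the turn about the tool's z as a fraction of full scale, then the finger opening in mm, from 0 to 85.4. In form: [[[dx, dy, dz, turn, gripper], ...]]. A call has 1 to 8 rows; each row shifts and turns the commanded pose from where the row before left it, along the tool's axes as they then stand; what a row does not reach is not made up. Full scale, the value 1, is 2.5 cm for a shift and 0.12 rad for a turn. A row lasts 1/8 s, in which the tool goes at most 62.5 mm and 10.7 degrees, less where a joint would pass 70% of its speed; a pose out of reach is approached as far as the arm can. A call with a number of a shift or a turn outside -1 to 1 is refused whole. A call with a gripper value outside its range is refused whole. The fingers move at their own pace and stop on an object; FORCE is the grip in N (left out, the last holds). Time passes only in rows, so rows that do not move let the fingers close. It gives the time, the measured TCP pose, the force, the opening and the grip force at its end, in the units of the state.
- ctrl.sense(): the state, without advancing time (a new reading comes with each control period).
- cams.read_camera(name): name is "side" or "top"; returns a dict with "img" (384x512x3 uint8, blue, green, red), "z_map" (384x512 float32, m along the optical axis (not along the pixel's ray), 0 where there is no reading), "fx", "fy", "cx", "cy" (pixels), "k1" (the pictures are not rectified: a ray, as slopes to the right and down, at radius r is drawn at 1 + k1 r^2 times it, then the intrinsics apply), "camera_from_world" (4x4, takes a point from world to camera coordinates). Camera axes: x right, y down, z forward; pixel columns grow to the right and rows downward; lengths in m; the calibration is good to about 2 mm. A picture is of the moment at which its call begins.
- ticket.finish_job(): hands the job in; it is judged then, once.
The state is a dict: "time": time; "joint_pos": joint angles; "qvel": joint speeds; "effort": joint torques, N m; "eef_pos": TCP position; "ee_rot": TCP orientation; "wrist_force": force on the tool from outside, world axes, zero at the start; "ft_torque": the same for the moment, N m; "width": finger opening in m; "grip_force": force on a finger pad.
Only numpy, scipy, OpenCV 4.12 (cv2) and the standard library are available. Lean on these libraries where they do the work, as an engineer would, in place of code of your own. Each camera call takes 0.05 s, during which the arm holds its last target. There are 200 camera calls.

TASK

Put the blue-handled pliers away in the blue tool case: take the lid by its bar, swing it open until it leans back on its stop by itself, without letting it slam either way, then lay the pliers flat on the floor of the empty front bay, without dropping them in. Leave the lid open, as more tools will follow, and do not disturb the grey pliers in the rear bay or the other things on the bench.

Things in the scene. Friction and masses are not known exactly. Their poses are not given: they have to be found in the camera images.
- tool_case: Blue metal tool case, fixed. Base 150 mm deep (x) x 180 wide (y) x 55 high, walls 4; origin at the centre of its underside; x points to the hinge side (rear), y left. Black floor 20 mm above the bench. A 42 mm high cross wall at x = 16 to 21 parts the front bay from the rear bay (50 x 172), which holds the grey pliers. No latch is engaged. Thin stays outside both side walls, up to 9 mm out.
- lid (a joint): Lid angle in rad: 0 shut, grows as it opens, stop at 1.75 (10 degrees beyond upright), where the side stays are drawn out and it leans back by its own weight. Let go before upright, it falls shut. The lid is 150 x 180 mm, 24 mm high, about 0.5 kg, hinged along the rear rim of the base.
- lid_hinge (a point): Middle of the lid's hinge line, on the rear rim of the base, at case x = 75 mm, z = 55 mm. The hinge line runs along the case's y.
- lid_bar (a point): Middle of the lid's bar pull: a round bar 12 mm thick with a black sleeve, along the case's y, 74 mm clear between two arms, 48 mm in front of the lid's front face. Lid shut: at case x = -123, z = 67 mm, nothing below it; from the hinge x = -198, z = +12 mm. It can turn between the finger pads as the lid swings.
- front_bay (a point): Centre of the floor of the empty front bay, at case x = -27.5 mm, y = 0, z = 20 mm, axes as the case's. The bay is 87 mm in x, 172 mm in y, 22 to 35 mm deep.
- blue_pliers: Optician's pliers with blue handles, lying flat on the bench to the right of the case: 136 mm long (its x) x 40 mm wide x 11 mm thick, about 85 g; origin at the centre of the underside. For grasping it behaves as a solid bar 136 x 24 x 11 mm: pinch across its y near the origin.
- grey_pliers: All-grey pliers, 136 x 36 x 11 mm, lying along the rear bay of the case: leave them there. Origin at the centre of the underside.
- pink_marker: Pink marker lying on the bench, 112 x 18 x 20 mm, a bystander; origin at the centre of the underside.
- clip_bracket: Grey moulded frame clip on the bench near the robot, 66 x 45 x 29 mm, a bystander; origin at the centre of the underside.
- blue_tray: Small open blue lens tray left of the lensmeter, 35 x 58 x 24 mm, a bystander; origin at the centre of the underside.

How it is judged:
On the way:
1. the lid is open on its stop (value of joint lid above 1.68 rad), for 0.2 s.
At the end, for the whole second after the job is handed in: The lid rests open on its stop (joint over 1.68 of 1.75 rad); the blue pliers lie still and flat (within 0.12 rad, within 6 mm of the floor) in the front bay, their origin within 36 mm across and 25 mm along the bay of its centre; the grey pliers still lie on the floor of the rear bay (value of joint lid above 1.68 rad and x of blue_pliers in the frame of front_bay between -0.036 and 0.036 m and y of blue_pliers in the frame of front_bay between -0.025 and 0.025 m and z of blue_pliers in the frame of front_bay between -0.004 and 0.006 m and angle between blue_pliers's own z axis and vertical below 0.12 rad and linear speed of blue_pliers below 0.03 m/s and x of grey_pliers in the frame of tool_case above 0.03 m and z of grey_pliers in the frame of tool_case below 0.026 m); the robot touches nothing.
It fails at once if the lid slams open or falls shut (turns faster than 4 rad/s) (velocity of joint lid above 4 rad/s or velocity of joint lid below -4 rad/s).
It fails at once if the blue pliers are dropped into the case (faster than 0.9 m/s less than 80 mm above the bay's floor) (horizontal distance between blue_pliers and front_bay below 0.08 m and z of blue_pliers in the frame of front_bay below 0.08 m and linear speed of blue_pliers above 0.9 m/s).
It fails at once if the grey pliers or a bystander (marker, clip, blue tray) is moved more than 30 mm (distance of any of grey_pliers, pink_marker, clip_bracket, blue_tray from where it was at the start of the episode above 0.03 m).
It also fails if it takes over 58 s, if anything falls off the work surface, if the arm or the gripper's body presses on something with over 40 N, if the wrist force passes 120 N, or if a joint passes its speed limit or range.

## Working session

There is one attempt and no reset: what is moved stays moved. The work goes in short steps, Python scripts to look and compute and a shell command to move; the robot and the scene stay as the last step left them, time stands still between calls to the robot, and variables do not carry over. Pictures are saved under pics/ and viewed, at most 10 in all, crops included, and the job is handed in when it is done.

```bash
ls; mkdir -p pics
cat > h.py <<'E'
import numpy as np, cv2
from cell import ctrl, cams, ticket
def grab(n):
    c=cams.read_camera(n); np.savez(''+n+'.npz',**c); return c
def load(n): return dict(np.load(''+n+'.npz'))
def ray(c,u,v):
    x=(u-c['cx'])/c['fx']; y=(v-c['cy'])/c['fy']; rd=np.hypot(x,y); r=rd
    for _ in range(30): r=rd/(1+c['k1']*r*r)
    s=r/rd if rd>0 else 1
    return np.array([x*s,y*s,1.])
def world(c,u,v,d=None,z=None):
    M=np.linalg.inv(c['camera_from_world']); q=ray(c,u,v)
    if d is None and z is None:
        d=np.median(c['z_map'][int(v)-1:int(v)+2,int(u)-1:int(u)+2])
    o=M[:3,3]; w=M[:3,:3]@q
    if z is not None: d=(z-o[2])/w[2]
    return o+d*w
def proj(c,P):
    p=c['camera_from_world']@np.append(P,1); s=p[:2]/p[2]; s=s*(1+c['k1']*(s@s))
    return np.array([s[0]*c['fx']+c['cx'],s[1]*c['fy']+c['cy']])
E
python3 - <<'E'
from h import *
for n in('top','side'):
    c=grab(n); cv2.imwrite(f'pics/{n}0.png',cv2.resize(c['img'],None,fx=1.5,fy=1.5,interpolation=2))
    print(n,c['fx'],c['k1'],np.linalg.inv(c['camera_from_world']).round(3).tolist())
print(ctrl.sense())
E
```

```text
pics
top 405.77955331528756 -0.11844776936785106 [[-0.021, -0.998, 0.052, 0.435], [-1.0, 0.021, 0.001, 0.012], [-0.002, -0.052, -0.999, 1.442], [0.0, 0.0, 0.0, 1.0]]
side 498.9913726542474 -0.04752804112571377 [[0.972, -0.12, 0.201, 0.228], [-0.234, -0.548, 0.803, -1.155], [0.014, -0.828, -0.561, 0.872], [0.0, 0.0, 0.0, 1.0]]
{'time': 0.1, 'joint_pos': array([ 1.19010386,  0.32176087, -0.07010218,  1.45157908,  0.02259989,
        1.37077723, -0.05690362]), 'qvel': array([-7.70071663e-04,  7.56232276e-06,  1.34217263e-03, -2.62475475e-03,
       -9.10520706e-04,  5.56579513e-04, -5.87081644e-04]), 'effort': array([-5.29848858e-04, -4.94879687e+01, -3.84475943e-01, -3.15211022e+01,
        1.28618890e-02,  7.39688810e-03, -1.26967194e-05]), 'eef_pos': array([ 0.24977448, -0.59955371,  0.22281212]), 'ee_rot': array([-8.42109331e-04,  9.80576118e-01,  1.96136998e-01, -2.13120650e-04]), 'wrist_force': array([-0.69117982,  0.31484534, -0.02906823]), 'ft_torque': array([ 0.00313759, -0.02206297, -0.03663473]), 'grip_force': 0.0, 'width': 0.08557098141803089}
```

View pics/top0.png

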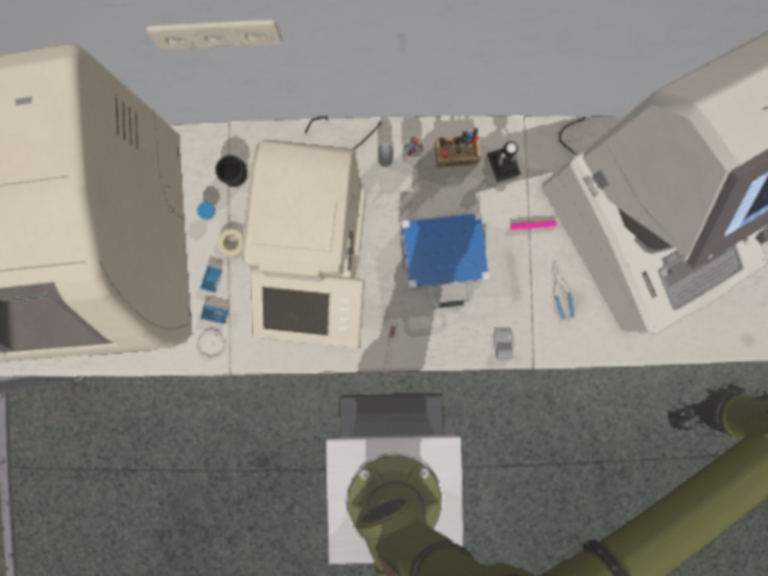

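View pics/side0.png

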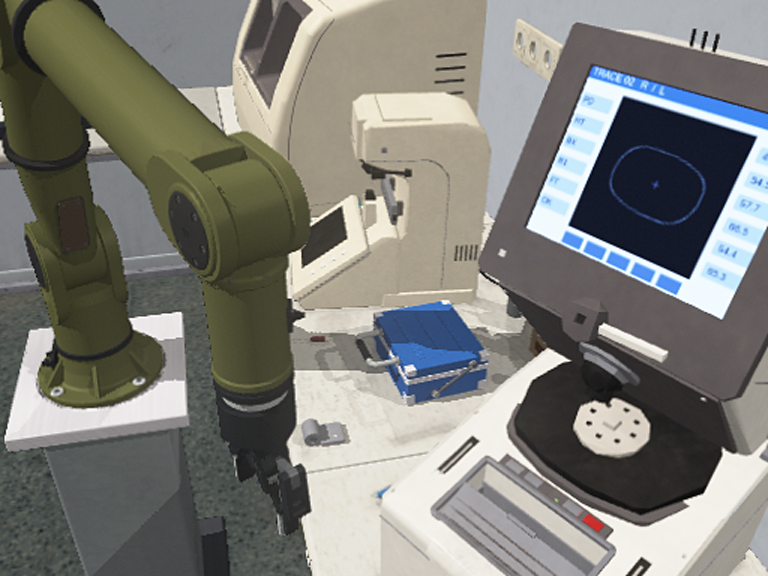

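The top view shows the blue case near (445,250), its bar at about (452,303), the pliers from (556,263) to (567,318), the marker at (533,225) and the clip at (503,343). In the side view the case is at (430,350), the bar at about (365,350), and the pliers are mostly hidden behind the tracer. I'll enlarge both.

Run:
```python
from h import *
c=load('top'); cv2.imwrite('pics/top1.png',cv2.resize(c['img'][135:245,260:395],None,fx=5.4,fy=5.4,interpolation=2))
c=load('side'); cv2.imwrite('pics/side1.png',cv2.resize(c['img'][190:280,225:345],None,fx=6.5,fy=6.5,interpolation=2))
```

```text
(no output)
```

View pics/top1.png

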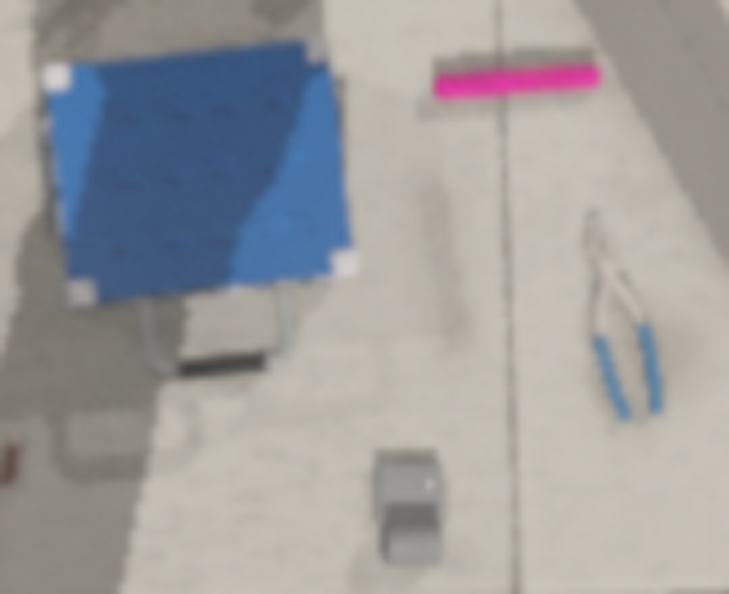

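View pics/side1.png

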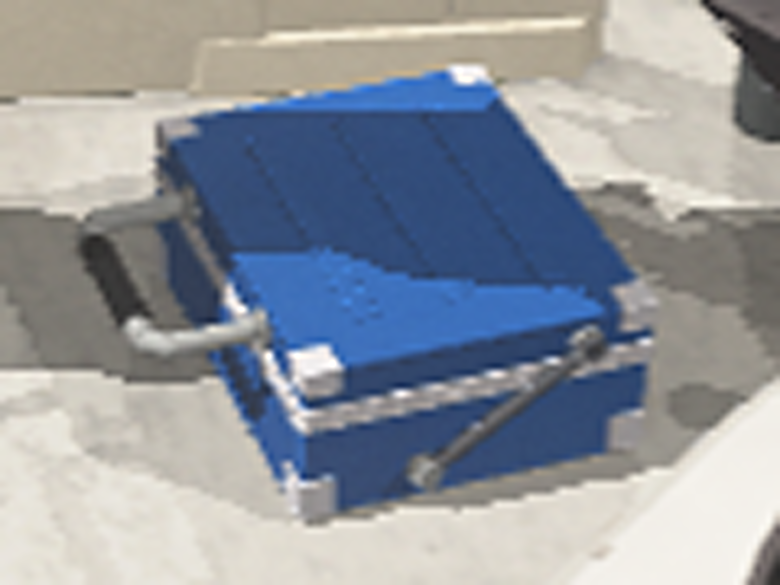

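The top crop shows the lid corners at about (47,70), (325,45), (352,272) and (72,303), the sleeve from (180,370) to (265,362), and the pliers with tip (594,212) and handle ends (627,418) and (657,410). In the side crop the sleeve runs from (92,243) to (130,315), with lid corners at about (158,125), (455,70), (650,290) and (305,380).

```bash
cat >> h.py <<'E'
def tri(ca,pa,cb,pb):
    A=[];b=[]
    for c,p in((ca,pa),(cb,pb)):
        M=np.linalg.inv(c['camera_from_world']); w=M[:3,:3]@ray(c,*p); w/=np.linalg.norm(w)
        P=np.eye(3)-np.outer(w,w); A.append(P); b.append(P@M[:3,3])
    A=np.vstack(A);b=np.hstack(b); x=np.linalg.lstsq(A,b,rcond=None)[0]
    return x,np.linalg.norm(A@x-b)
E
python3 - <<'E'
from h import *
t=load('top'); s=load('side')
T=lambda u,v:(259.5+(u+.5)/5.4,134.5+(v+.5)/5.4)
S=lambda u,v:(224.5+(u+.5)/6.5,189.5+(v+.5)/6.5)
np.set_printoptions(precision=4,suppress=True)
for n,a,b in[('barmid',(222,366),(111,280)),('RL',(47,70),(455,68)),('FL',(72,303),(158,122)),('FR',(352,272),(303,375)),('RR',(325,45),(652,285))]:
    print(n,*tri(t,T(*a),s,S(*b)), world(t,*T(*a)))
for n,a,z in[('RL',(47,70),.079),('RR',(325,45),.079),('FR',(352,272),.079),('FL',(72,303),.079),('sl',(180,370),.067),('sr',(265,362),.067),('armL',(150,330),.067),('armR',(290,320),.067),
 ('tip',(594,212),.006),('h1',(627,418),.006),('h2',(657,410),.006),('w1',(597,340),.006),('w2',(650,328),.006),('mkL',(436,80),.01),('mkR',(598,75),.01),('clipF',(412,560),.0),('clipL',(376,455),.02),('clipR',(440,455),.02)]:
    print(n,world(t,*T(*a),z=z),'depth',world(t,*T(*a)))
# pliers by depth/colour
E
```

```text
barmid [ 0.4633 -0.1374  0.0669] 0.00034130465997002325 [ 0.4634 -0.1369  0.0726]
RL [ 0.6477 -0.0306  0.0746] 0.0059993233894062616 [ 0.6628 -0.0338  0.0053]
FL [ 0.5048 -0.0438  0.0752] 0.00017284628279806152 [ 0.5079 -0.0463  0.0132]
FR [ 0.5206 -0.2203  0.0732] 8.94288493209085e-06 [ 0.5201 -0.2191  0.0798]
RR [ 0.6656 -0.2071  0.0825] 0.00375056591776085 [ 0.6635 -0.2067  0.0797]
RL [ 0.6511 -0.0315  0.079 ] depth [ 0.6628 -0.0338  0.0053]
RR [ 0.6636 -0.2069  0.079 ] depth [ 0.6635 -0.2067  0.0797]
FR [ 0.5202 -0.2193  0.079 ] depth [ 0.5201 -0.2191  0.0798]
FL [ 0.5045 -0.0437  0.079 ] depth [ 0.5079 -0.0463  0.0132]
sl [ 0.4616 -0.111   0.067 ] depth [ 0.4615 -0.1106  0.0718]
sr [ 0.4654 -0.1646  0.067 ] depth [ 0.4653 -0.1639  0.073 ]
armL [ 0.4871 -0.0928  0.067 ] depth [ 0.4872 -0.0928  0.0661]
armR [ 0.4915 -0.1812  0.067 ] depth [ 0.4914 -0.1809  0.0688]
tip [ 0.5613 -0.3948  0.006 ] depth [ 0.5619 -0.3967 -0.0007]
h1 [ 0.4243 -0.4122  0.006 ] depth [ 0.4243 -0.4124  0.0053]
h2 [ 0.4291 -0.4327  0.006 ] depth [ 0.4291 -0.4317  0.0093]
w1 [ 0.4763 -0.3937  0.006 ] depth [ 0.4763 -0.3936  0.0065]
w2 [ 0.4835 -0.4298  0.006 ] depth [ 0.4835 -0.4296  0.0066]
mkL [ 0.6506 -0.2911  0.01  ] depth [ 0.65   -0.2902  0.0139]
mkR [ 0.6523 -0.4002  0.01  ] depth [ 0.6516 -0.3988  0.0148]
clipF [ 0.3343 -0.2671  0.    ] depth [ 0.336  -0.2626  0.0235]
clipL [ 0.4044 -0.2415  0.02  ] depth [ 0.404  -0.245   0.0004]
clipR [ 0.4034 -0.2835  0.02  ] depth [ 0.403  -0.2873  0.0017]
```

```bash
cat >> h.py <<'E'
from scipy.spatial.transform import Rotation as R
def togo(P,yaw):
    """units left: shift in present tool axes, turn, for target TCP P and tool-x yaw"""
    s=ctrl.sense(); q=s['ee_rot']; m=R.from_quat(np.r_[q[1:],q[0]]).as_matrix()
    y=np.arctan2(m[1,0],m[0,0]); dy=(yaw-y+np.pi)%(2*np.pi)-np.pi
    print('t',round(s['time'],2),'tcp',s['eef_pos'].round(4),'yaw',round(y,3),'w',round(s['width'],4),'F',s['wrist_force'].round(1),'grip',round(s['grip_force'],1),'q',s['joint_pos'].round(2))
    print('shift units',(m.T@(np.array(P)-s['eef_pos'])/.025).round(2),'turn units',round(-dy/.12,2))
E
python3 -m pendant '[[[0,0,0,-1,60],[0,0,0,-1,40],[0,0,0,-1,36],[0,0,0,-1,36],[0,0,0,-1,36],[0,0,0,-1,36],[0.3,0.2,0,-1,36],[0.5,0.3,0,-1,36]]]' 30
python3 -c "
from h import *
togo([.4633,-.137,.15],1.658)"
```

```text
time: 1.1
eef_pos: [0.2683, -0.5861, 0.223]
ee_rot: [-0.001, 0.778, 0.628, -0.0]
wrist_force: [-0.0, 0.1, 0.2]
width: 0.0358
grip_force: 0.0
t 1.1 tcp [ 0.2683 -0.5861  0.223 ] yaw 1.357 w 0.0358 F [-0.   0.1  0.2] grip 0.0 q [ 1.26  0.32 -0.21  1.46  0.07  1.37  0.84]
shift units [19.21  3.82  2.93] turn units -2.5
```

```bash
python3 -m pendant '[[[0.6,0.1,0,-0.8,36],[0.8,0.2,0,-0.9,36],[0.8,0.2,0,-0.8,36],[0.8,0.4,0,0,36],[0.8,0.4,0,0,36],[0.8,0.4,0,0,36],[0.8,0.4,0,0,36],[0.8,0.4,0,0,36]]]'
python3 -c "
from h import *
togo([.4633,-.137,.15],1.658)"
```

```text
time: 2.1
eef_pos: [0.3293, -0.4276, 0.2239]
ee_rot: [0.0, 0.677, 0.736, -0.0]
wrist_force: [-0.2, -0.4, -0.2]
width: 0.0359
grip_force: 0.0
t 2.1 tcp [ 0.3293 -0.4276  0.2239] yaw 1.655 w 0.0359 F [-0.2 -0.4 -0.2] grip 0.0 q [ 1.18  0.1  -0.34  1.72  0.04  1.33  0.92]
shift units [11.13  6.32  2.95] turn units -0.03
```

```bash
python3 -m pendant '[[[0.8,0.45,0.1,0,36],[0.8,0.45,0.1,0,36],[0.8,0.45,0.2,0,36],[0.8,0.45,0.2,0,36],[0.8,0.45,0.2,0,36],[0.8,0.45,0.2,0,36],[0.8,0.45,0.2,0,36],[0.8,0.45,0.2,0,36]]]'
python3 -m pendant '[[[0.8,0.45,0.2,0,36],[0.8,0.45,0.2,0,36],[0.8,0.45,0.2,0,36],[0.8,0.45,0.2,0,36],[0.8,0.45,0.2,0,36],[0.5,0.2,0.2,0,36],[0,0,0,0,36]]]'
python3 -c "
from h import *
togo([.4633,-.137,.072],1.658)"
```

```text
time: 3.1
eef_pos: [0.4053, -0.2605, 0.1885]
ee_rot: [-0.0, 0.677, 0.736, -0.0]
wrist_force: [0.1, -1.2, 0.6]
width: 0.0359
grip_force: 0.0
time: 3.98
eef_pos: [0.4563, -0.1437, 0.1583]
ee_rot: [-0.0, 0.676, 0.737, -0.0]
wrist_force: [0.2, -0.5, 0.9]
width: 0.0359
grip_force: 0.0
t 3.98 tcp [ 0.4563 -0.1437  0.1583] yaw 1.657 w 0.0359 F [ 0.2 -0.5  0.9] grip 0.0 q [ 0.88  0.03 -0.63  1.93  0.02  1.19  0.32]
shift units [0.24 0.31 3.45] turn units -0.01
```

```bash
python3 -m pendant '[[[0.24,0.3,0,0,36],[0,0,0.8,0,36],[0,0,0.8,0,36],[0,0,0.8,0,36],[0,0,0.8,0,36],[0,0,0.6,0,36],[0,0,0,0,36]]]'
python3 -c "
from h import *
togo([.4633,-.137,.062],1.658)
for n in('top','side'): grab(n)
t=load('top')['img'][165:225,270:340];s=load('side')['img'][190:260,215:295]
cv2.imwrite('pics/a.png',np.hstack([cv2.resize(t,(400,400),interpolation=2),cv2.resize(s,(400,400),interpolation=2)]))"
```

```text
time: 4.85
eef_pos: [0.4628, -0.1381, 0.0629]
ee_rot: [-0.001, 0.677, 0.736, -0.0]
wrist_force: [-0.7, -0.8, 1.0]
width: 0.036
grip_force: 0.0
t 4.85 tcp [ 0.4628 -0.1381  0.0629] yaw 1.654 w 0.036 F [-0.7 -0.8  1. ] grip 0.0 q [ 0.84  0.16 -0.64  2.02  0.12  1.    0.22]
shift units [0.04 0.02 0.04] turn units -0.03
```

View pics/a.png

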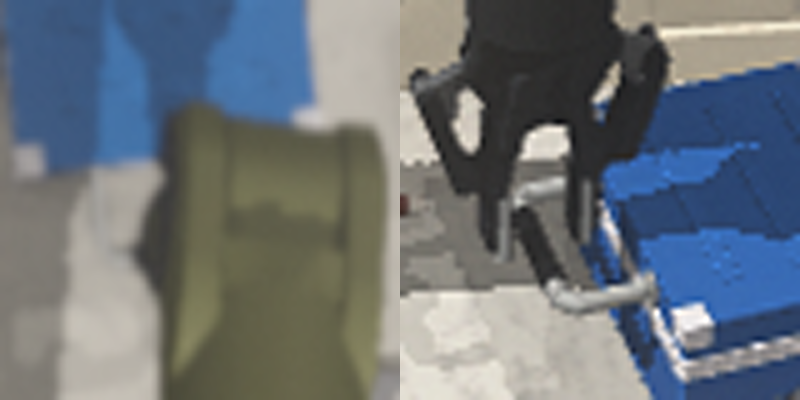

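The left (top) half is covered by the arm. In the right (side) half the two fingers, at (497,235) and (582,215), straddle the bar sleeve at (540,245), clear of the lid, so I'll close.

```bash
python3 -m pendant '[[[0,0,0,0,5],[0,0,0,0,5],[0,0,0,0,5],[0,0,0,0,5]]]' 30
python3 - <<'E'
from h import *
togo([.4633,-.137,.062],1.658)
a=.0605;r=.1984
for th in np.arange(0,1.86,.0625*1):
    x=-r*np.cos(th+a)+r*np.cos(a); z=r*np.sin(th+a)-r*np.sin(a)
    if th: print(round(th,3),'dy %.2f dz %.2f'%((x-px)/.025,-(z-pz)/.025))
    px,pz=x,z
E
```

```text
time: 5.45
eef_pos: [0.4637, -0.1385, 0.0647]
ee_rot: [0.0, 0.677, 0.736, -0.0]
wrist_force: [-2.6, 1.1, 5.0]
width: 0.0055
grip_force: 5.2
t 5.45 tcp [ 0.4637 -0.1385  0.0647] yaw 1.655 w 0.0055 F [-2.6  1.1  5. ] grip 5.2 q [ 0.84  0.16 -0.64  2.02  0.12  1.    0.23]
shift units [ 0.06 -0.01  0.11] turn units -0.03
0.062 dy 0.05 dz -0.49
0.125 dy 0.08 dz -0.49
0.188 dy 0.11 dz -0.48
0.25 dy 0.14 dz -0.48
0.312 dy 0.17 dz -0.47
0.375 dy 0.20 dz -0.46
0.438 dy 0.22 dz -0.44
0.5 dy 0.25 dz -0.43
0.562 dy 0.28 dz -0.41
0.625 dy 0.30 dz -0.39
0.688 dy 0.33 dz -0.37
0.75 dy 0.35 dz -0.35
0.812 dy 0.37 dz -0.33
0.875 dy 0.39 dz -0.31
0.938 dy 0.41 dz -0.28
1.0 dy 0.42 dz -0.26
1.062 dy 0.44 dz -0.23
1.125 dy 0.45 dz -0.20
1.188 dy 0.47 dz -0.17
1.25 dy 0.47 dz -0.14
1.312 dy 0.48 dz -0.11
1.375 dy 0.49 dz -0.08
1.438 dy 0.49 dz -0.05
1.5 dy 0.50 dz -0.02
1.562 dy 0.50 dz 0.01
1.625 dy 0.49 dz 0.04
1.688 dy 0.49 dz 0.07
1.75 dy 0.49 dz 0.10
1.812 dy 0.48 dz 0.13
```

```bash
python3 -m pendant '[[[0,0,0,0,5],[0,0,0,0,5]]]'
python3 -c "
from h import *
togo([.4633,-.137,.062],1.658)
s=grab('side')['img'][190:260,225:295]
cv2.imwrite('pics/b.png',cv2.resize(s,(560,560),interpolation=2))"
```

```text
time: 5.7
eef_pos: [0.4637, -0.1384, 0.0647]
ee_rot: [0.0, 0.677, 0.736, -0.0]
wrist_force: [-1.8, 0.0, 5.2]
width: 0.0052
grip_force: 5.2
t 5.7 tcp [ 0.4637 -0.1384  0.0647] yaw 1.655 w 0.0052 F [-1.8  0.   5.2] grip 5.2 q [ 0.84  0.16 -0.64  2.02  0.12  1.    0.23]
shift units [ 0.06 -0.01  0.11] turn units -0.03
```

View pics/b.png

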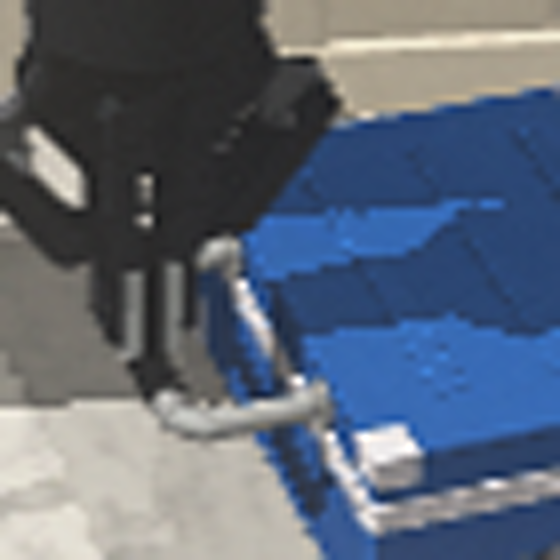

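The sleeve at about (150,375) runs up between the two pads at (130,310) and (178,295). Closing to 0 will show whether it is really gripped.

```bash
python3 -m pendant '[[[0,0,0,0,0],[0,0,0,0,0],[0,0,0,0,0]]]' 30
python3 -c "
from h import *
togo([.4633,-.137,.062],1.658)"
```

```text
time: 6.12
eef_pos: [0.4643, -0.1386, 0.0653]
ee_rot: [0.001, 0.677, 0.736, -0.0]
wrist_force: [-2.8, 0.7, 9.6]
width: 0.0001
grip_force: 4.6
t 6.12 tcp [ 0.4643 -0.1386  0.0653] yaw 1.655 w 0.0001 F [-2.8  0.7  9.6] grip 4.6 q [ 0.84  0.16 -0.64  2.02  0.12  1.    0.23]
shift units [ 0.07 -0.04  0.13] turn units -0.03
```

Run:
```python
from h import *
c=load('side'); f=lambda P:((proj(c,np.array(P))-[224.5,189.5])*8).round()
cx=np.array([.996,.087,0]); T=np.array([.4637,-.1384,.0647])
B=np.array([.4633,-.1374,.0669]); cy=np.array([-.087,.996,0])
print('bar',f(B),'ends',f(B-cy*.027),f(B+cy*.027))
for z in(.05,.06,.07,.08,.09):
  print(z,'pad faces near edge',[f(np.r_[(T+cx*s-cy*.011)[:2],z]) for s in(-.003,.003)])
s=c['img'][190:260,225:295]
big=cv2.resize(c['z_map'][205:240,230:260],None,fx=1,fy=1)
print((world(c,243,236)),world(c,244,236),world(c,241,229),world(c,247,226),world(c,241,231),world(c,247,228))
```

```text
bar [138. 345.] ends [163. 394.] [113. 298.]
0.05 pad faces near edge [array([141., 409.]), array([158., 405.])]
0.06 pad faces near edge [array([141., 385.]), array([159., 381.])]
0.07 pad faces near edge [array([141., 361.]), array([159., 357.])]
0.08 pad faces near edge [array([142., 336.]), array([159., 333.])]
0.09 pad faces near edge [array([142., 312.]), array([159., 308.])]
[ 0.46207441 -0.15740055  0.07112845] [ 0.4644056  -0.15883892  0.07183112] [ 0.45830069 -0.15014688  0.08919915] [ 0.4745219  -0.14879322  0.09528858] [ 0.45781542 -0.15238897  0.08443997] [ 0.47457418 -0.14888393  0.08885648]
```

```bash
python3 -m pendant '[[[0,0,0,0,30],[0,0,0,0,36],[0,0,0,0,36],[0,0,-0.6,0,36],[0,0,-0.6,0,36],[0,0,0,0,36]]]'
python3 -c "
from h import *
togo([.4633,-.137,.062],1.658)
c=grab('side');s=c['img'][180:250,220:300]
cv2.imwrite('pics/c.png',cv2.resize(s,None,fx=8,fy=8,interpolation=2))
T=ctrl.sense()['eef_pos']
for d in(-.018,.018):
  for z in (.02,.014,0,-.005,-.015): print(d,z,((proj(c,T+np.array([.996,.087,0])*d-np.array([-.087,.996,0])*.011-[0,0,z])-[219.5,179.5])*8).round())
"
```

```text
time: 6.88
eef_pos: [0.4649, -0.1387, 0.0958]
ee_rot: [0.002, 0.677, 0.736, 0.0]
wrist_force: [-0.3, 0.1, 0.2]
width: 0.0362
grip_force: 0.0
t 6.88 tcp [ 0.4649 -0.1387  0.0958] yaw 1.655 w 0.0362 F [-0.3  0.1  0.2] grip 0.0 q [ 0.85  0.12 -0.65  1.99  0.08  1.06  0.25]
shift units [ 0.08 -0.06  1.35] turn units -0.03
-0.018 0.02 [139. 437.]
-0.018 0.014 [139. 423.]
-0.018 0 [139. 388.]
-0.018 -0.005 [139. 376.]
-0.018 -0.015 [139. 351.]
0.018 0.02 [244. 417.]
0.018 0.014 [244. 402.]
0.018 0 [245. 368.]
0.018 -0.005 [245. 356.]
0.018 -0.015 [246. 331.]
```

View pics/c.png

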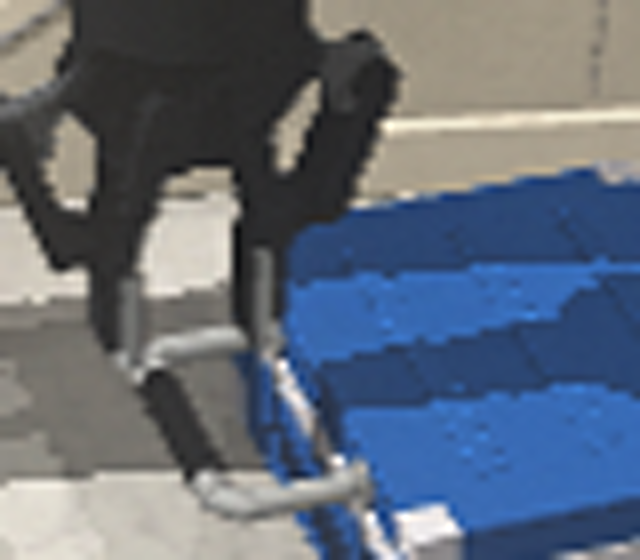

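The finger ends appear at about (125,370) and (262,345), which puts the real tips about 8 mm behind the reported TCP, some 20 mm higher than stated. The fingers therefore closed on top of the bar. I'll go 22 mm lower and watch the force.

```bash
python3 -m pendant '[[[0,0,0.6,0,36],[0,-0.05,0.6,0,36],[0,0,0.5,0,36],[0,0,0.5,0,36],[0,0,0,0,36]]]'
python3 -m pendant '[[[0,0,0,0,8],[0,0,0,0,8],[0,0,0,0,8],[0,0,0,0,8]]]' 30
python3 -c "
from h import *
togo([.4633,-.137,.040],1.658)"
```

```text
time: 7.55
eef_pos: [0.4613, -0.1378, 0.0374]
ee_rot: [-0.001, 0.677, 0.736, -0.0]
wrist_force: [0.2, 0.0, -0.1]
width: 0.0362
grip_force: 0.0
time: 8.05
eef_pos: [0.4637, -0.1383, 0.0394]
ee_rot: [0.001, 0.677, 0.736, 0.001]
wrist_force: [5.6, -0.3, -1.9]
width: 0.0107
grip_force: 29.2
t 8.05 tcp [ 0.4637 -0.1383  0.0394] yaw 1.655 w 0.0107 F [ 5.6 -0.3 -1.9] grip 29.2 q [ 0.83  0.2  -0.64  2.04  0.15  0.94  0.2 ]
shift units [ 0.05 -0.01 -0.02] turn units -0.02
```

Gripped at 10.7 mm with 29 N. Now I'll swing along the arc.

```bash
python3 -m pendant '[[[0,0.05,-0.49,0,8],[0,0.08,-0.49,0,8],[0,0.11,-0.48,0,8],[0,0.14,-0.48,0,8]]]' 30
python3 -c "
from h import *
togo([.4633,-.137,.040],1.658)"
```

```text
time: 8.55
eef_pos: [0.4726, -0.1374, 0.0877]
ee_rot: [0.001, 0.677, 0.736, 0.001]
wrist_force: [6.6, 0.2, -5.6]
width: 0.0107
grip_force: 29.5
t 8.55 tcp [ 0.4726 -0.1374  0.0877] yaw 1.655 w 0.0107 F [ 6.6  0.2 -5.6] grip 29.5 q [ 0.84  0.15 -0.65  1.98  0.1   1.05  0.23]
shift units [ 0.05 -0.37  1.91] turn units -0.02
```

```bash
python3 -m pendant '[[[0,0.17,-0.47,0,8],[0,0.20,-0.46,0,8],[0,0.22,-0.44,0,8],[0,0.25,-0.43,0,8],[0,0.28,-0.41,0,8],[0,0.30,-0.39,0,8],[0,0.33,-0.37,0,8],[0,0.35,-0.35,0,8]]]' 30
python3 -c "
from h import *
togo([.4633,-.137,.040],1.658)"
```

```text
time: 9.55
eef_pos: [0.5216, -0.1329, 0.1709]
ee_rot: [-0.003, 0.677, 0.736, -0.002]
wrist_force: [-9.8, 1.8, 5.5]
width: 0.0108
grip_force: 29.4
t 9.55 tcp [ 0.5216 -0.1329  0.1709] yaw 1.654 w 0.0108 F [-9.8  1.8  5.5] grip 29.4 q [ 0.8   0.17 -0.66  1.77  0.11  1.24  0.19]
shift units [ 0.03 -2.3   5.25] turn units -0.03
```

```bash
python3 -m pendant '[[[0,0.32,-0.38,0,8],[0,0.37,-0.34,0,8],[0,0.41,-0.28,0,8],[0,0.42,-0.26,0,8],[0,0.44,-0.23,0,8],[0,0.45,-0.20,0,8],[0,0.47,-0.17,0,8],[0,0.47,-0.14,0,8]]]' 30
python3 -c "
from h import *
togo([.4633,-.137,.040],1.658)"
```

```text
time: 10.55
eef_pos: [0.6088, -0.125, 0.2218]
ee_rot: [0.0, 0.677, 0.736, 0.001]
wrist_force: [-3.8, 4.0, 6.5]
width: 0.0107
grip_force: 31.3
t 10.55 tcp [ 0.6088 -0.125   0.2218] yaw 1.655 w 0.0107 F [-3.8  4.   6.5] grip 31.3 q [ 0.69  0.33 -0.66  1.51  0.2   1.37  0.1 ]
shift units [ 0.01 -5.85  7.26] turn units -0.02
```

```bash
python3 -m pendant '[[[0,0.48,-0.14,0,8],[0,0.49,-0.10,0,8],[0,0.49,-0.05,0,8],[0,0.50,-0.02,0,8],[0,0.50,0.01,0,8],[0,0.49,0.04,0,8],[0,0.49,0.07,0,8]]]' 30
python3 -c "
from h import *
togo([.4633,-.137,.040],1.658)"
```

```text
time: 11.42
eef_pos: [0.6943, -0.1175, 0.2246]
ee_rot: [-0.0, 0.676, 0.737, 0.001]
wrist_force: [-0.9, 5.2, 2.4]
width: 0.0108
grip_force: 31.9
t 11.43 tcp [ 0.6943 -0.1175  0.2246] yaw 1.656 w 0.0108 F [-0.9  5.2  2.4] grip 31.9 q [ 0.56  0.51 -0.64  1.28  0.3   1.45  0.03]
shift units [-0.   -9.28  7.38] turn units -0.02
```

```bash
python3 -m pendant '[[[0,0.3,0.06,0,8],[0,0.3,0.07,0,8],[0,0,0,0,8],[0,0,0,0,8]]]' 30
python3 -c "
from h import *
togo([.4633,-.137,.040],1.658)"
```

```text
time: 11.92
eef_pos: [0.7077, -0.1164, 0.2217]
ee_rot: [-0.001, 0.676, 0.736, -0.0]
wrist_force: [-4.7, 5.2, 4.2]
width: 0.0109
grip_force: 32.1
t 11.93 tcp [ 0.7077 -0.1164  0.2217] yaw 1.656 w 0.0109 F [-4.7  5.2  4.2] grip 32.1 q [ 0.54  0.54 -0.63  1.24  0.31  1.46  0.03]
shift units [-0.   -9.79  7.29] turn units -0.02
```

```bash
python3 -m pendant '[[[0,0,0,0,14],[0,0,0,0,20],[0,0,0,0,30],[0,0,0,0,36],[0,0,-0.6,0,36],[0,0,-0.8,0,36],[0,0,-0.8,0,36],[0,0,0,0,36]]]' 30
python3 - <<'E'
from h import *
togo([.494,-.409,.10],.2)
cx=np.array([.996,.087,0])
c=grab('side'); t=grab('top')
im=c['img'].copy(); cv2.imwrite('pics/d.png',np.vstack([cv2.resize(im[150:270,225:355],(520,480),interpolation=2)]))
E
```

```text
time: 12.92
eef_pos: [0.7094, -0.1173, 0.2803]
ee_rot: [0.002, 0.677, 0.736, 0.002]
wrist_force: [-0.1, 0.8, 0.4]
width: 0.0362
grip_force: 0.0
t 12.93 tcp [ 0.7094 -0.1173  0.2803] yaw 1.655 w 0.0362 F [-0.1  0.8  0.4] grip 0.0 q [ 0.53  0.52 -0.64  1.14  0.3   1.56  0.04]
shift units [-10.9   -9.6    7.18] turn units 12.12
```

View pics/d.png

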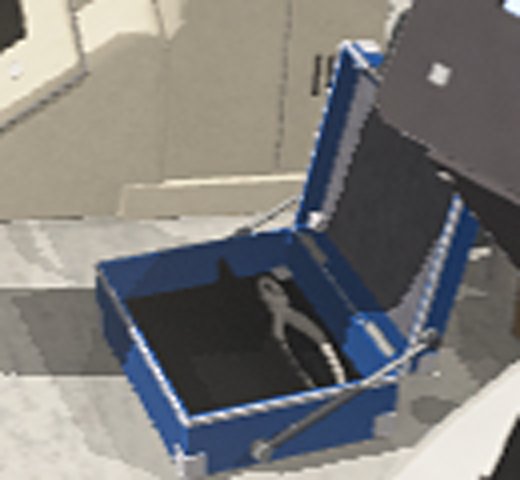

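The lid leans open on its stop with the grey pliers still in the rear bay at (310,335), and the front bay is empty around (210,340). Next I'll check clearance around the blue pliers against the tracer.

Run:
```python
from h import *
t=load('top'); P=[]
for v in range(60,260):
  for u in range(330,460):
    if t['z_map'][v,u]>0: P.append(world(t,u,v,d=t['z_map'][v,u]))
P=np.array(P)
for lo,hi in((.03,.1),(.1,.2),(.2,.6)):
  m=(P[:,2]>lo)&(P[:,2]<hi)&(P[:,0]>.3)&(P[:,0]<.72)
  for x in(.4,.45,.5,.55,.6,.65,.7):
    k=m&(abs(P[:,0]-x)<.02)&(P[:,1]<-.40)
    if k.any(): print(lo,x,P[k,1].max().round(3))
# blue handle check
q=P[(P[:,2]<.02)&(P[:,2]>.004)&(P[:,1]<-.38)&(P[:,1]>-.45)&(P[:,0]<.57)&(P[:,0]>.41)]; print(len(q),q.mean(0),q.min(0),q.max(0))
```

```text
0.03 0.4 -0.532
0.03 0.45 -0.507
0.03 0.5 -0.48
0.03 0.55 -0.455
0.03 0.6 -0.426
0.03 0.65 -0.4
0.1 0.4 -0.534
0.1 0.45 -0.505
0.1 0.5 -0.48
0.1 0.55 -0.451
0.1 0.6 -0.425
0.1 0.65 -0.401
0.2 0.45 -0.521
0.2 0.5 -0.48
0.2 0.55 -0.454
0.2 0.6 -0.425
0.2 0.65 -0.401
0.2 0.7 -0.4
229 [ 0.4842975  -0.40959262  0.00823339] [ 0.41002774 -0.44839374  0.00404091] [ 0.568031   -0.38029027  0.01598609]
```

```bash
python3 -m pendant '[[[0,-0.8,-0.2,0,40],[-0.3,-1,0,0,40],[-0.6,-1,0,0,40],[-0.8,-1,0,0,40],[-0.8,-1,0,0,40],[-0.8,-1,0,0,40],[-0.8,-1,0,0,40],[-0.8,-1,0,0,40]]]' 30
python3 -m pendant '[[[0,0,0,1,40],[0,0,0,1,40],[0,0,0,1,40],[0,0,0,1,40],[0,0,0,1,40],[0,0,0,1,40],[0,0,0,1,40],[0,0,0,1,40]]]' 30
python3 -c "
from h import *
togo([.486,-.4105,.10],.2)"
```

```text
time: 14.02
eef_pos: [0.5227, -0.2566, 0.2808]
ee_rot: [-0.001, 0.677, 0.736, -0.0]
wrist_force: [0.7, -0.3, -0.5]
width: 0.0397
grip_force: 0.0
time: 15.02
eef_pos: [0.5235, -0.2559, 0.2807]
ee_rot: [-0.001, 0.941, 0.339, -0.001]
wrist_force: [-0.0, 0.9, -1.1]
width: 0.0401
grip_force: 0.0
t 15.03 tcp [ 0.5235 -0.2559  0.2807] yaw 0.691 w 0.0401 F [-0.   0.9 -1.1] grip 0.0 q [ 0.85  0.19 -0.51  1.52  0.09  1.46 -0.54]
shift units [-5.09  3.82  7.23] turn units 4.09
```

```bash
python3 -m pendant '[[[0,0,0,1,40],[0,0,0,1,40],[0,0,0,1,40],[0,0,0,1,40],[-0.5,0.9,0,0,40],[-0.5,1,0.5,0,40],[-0.5,1,0.8,0,40],[-0.5,1,0.8,0,40]]]' 30
python3 -m pendant '[[[-0.5,1,0.9,0,40],[-0.2,0.8,0.9,0,40],[0,0,0.9,0,40],[0,0,0.9,0,40],[0,0,0.7,0,40],[0,0,0.5,0,40],[0,0,0,0,40]]]' 30
python3 -c "
from h import *
togo([.486,-.4105,.04],.2)"
```

```text
time: 16.02
eef_pos: [0.4952, -0.3625, 0.2278]
ee_rot: [-0.0, 0.994, 0.107, -0.001]
wrist_force: [1.1, -0.6, -0.1]
width: 0.0397
grip_force: 0.0
time: 16.9
eef_pos: [0.488, -0.4092, 0.1082]
ee_rot: [-0.001, 0.994, 0.107, -0.001]
wrist_force: [0.3, -0.8, 1.0]
width: 0.0402
grip_force: 0.0
t 16.9 tcp [ 0.488  -0.4092  0.1082] yaw 0.215 w 0.0402 F [ 0.3 -0.8  1. ] grip 0.0 q [ 0.95  0.4  -0.37  1.61  0.15  1.16 -0.81]
shift units [-0.08  0.04  2.73] turn units 0.12
```

```bash
python3 -m pendant '[[[-0.08,0.04,0.8,0.12,40],[0,0,0.8,0,40],[0,0,0.8,0,40],[0,0,0.6,0,40],[0,0,0.4,0,40],[0,0,0,0,40]]]' 30
python3 -m pendant '[[[0,0,0.2,0,40],[0,0,0.1,0,40],[0,0,0,0,40]]]' 30
python3 -c "
from h import *
togo([.486,-.4105,.0],.2)
c=grab('side'); cv2.imwrite('pics/e.png',cv2.resize(c['img'][230:384,180:330],None,fx=3.8,fy=3.8,interpolation=2))"
```

```text
time: 17.65
eef_pos: [0.4864, -0.4106, 0.0234]
ee_rot: [-0.001, 0.995, 0.1, -0.001]
wrist_force: [-0.2, 1.1, 1.1]
width: 0.0402
grip_force: 0.0
time: 18.02
eef_pos: [0.4868, -0.4111, 0.0169]
ee_rot: [0.0, 0.995, 0.1, 0.0]
wrist_force: [0.2, -0.7, -0.1]
width: 0.0401
grip_force: 0.0
t 18.02 tcp [ 0.4868 -0.4111  0.0169] yaw 0.2 w 0.0401 F [ 0.2 -0.7 -0.1] grip 0.0 q [ 0.93  0.49 -0.35  1.68  0.19  1.   -0.85]
shift units [-0.03 -0.03  0.68] turn units 0.0
```

View pics/e.png

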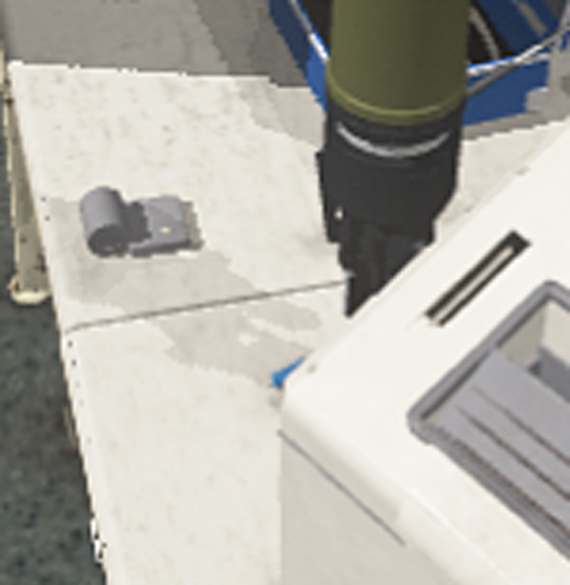

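The fingers go down behind the tracer's edge at about (355,300), the blue handle end is at (285,372), and the tips are hidden. I'll feel the rest of the way by force.

```bash
python3 -m pendant '[[[0,0,0.15,0,40],[0,0,0.15,0,40],[0,0,0,0,40]]]' 30
python3 -m pendant '[[[0,0,0.15,0,40],[0,0,0.15,0,40],[0,0,0,0,40]]]' 30
```

```text
time: 18.45
eef_pos: [0.4864, -0.4108, 0.0087]
ee_rot: [-0.0, 0.995, 0.1, -0.0]
wrist_force: [0.5, -0.7, -0.2]
width: 0.0401
grip_force: 0.0
time: 18.82
eef_pos: [0.4865, -0.4108, 0.0013]
ee_rot: [-0.0, 0.995, 0.1, -0.0]
wrist_force: [-0.0, -0.1, 1.1]
width: 0.04
grip_force: 0.0
```

```bash
python3 -m pendant '[[[0,0,0.1,0,40],[0,0,0.1,0,40],[0,0,0,0,40]]]' 30
python3 -m pendant '[[[0,0,0,0,30],[0,0,0,0,18],[0,0,0,0,18],[0,0,0,0,18]]]' 35
```

```text
time: 19.2
eef_pos: [0.4866, -0.4109, -0.0035]
ee_rot: [-0.0, 0.995, 0.1, -0.0]
wrist_force: [-0.2, -0.8, 0.1]
width: 0.0398
grip_force: 0.0
time: 19.7
eef_pos: [0.487, -0.4112, -0.0029]
ee_rot: [0.0, 0.995, 0.1, 0.0]
wrist_force: [0.1, 1.1, 2.0]
width: 0.0229
grip_force: 35.2
```

```bash
python3 -m pendant '[[[0,0,-0.2,0,18],[0,0,-0.5,0,18],[0,0,-0.8,0,18],[0,0,-0.9,0,18],[0,0,-0.9,0,18],[0,0,-0.9,0,18],[0,0,-0.9,0,18],[0,-0.6,-0.5,0,18]]]' 35
python3 -m pendant '[[[0,-0.9,0,0,18],[0,-0.9,0,0,18],[0,0,0,-0.8,18],[0,0,0,-1,18],[0,0,0,-1,18],[0,0,0,-1,18],[0,0,0,-1,18],[0,0,0,-1,18]]]' 35
python3 -m pendant '[[[0,0,0,-1,18],[0,0,0,-1,18],[0,0,0,-1,18],[0,0,0,-1,18],[0,0,0,-1,18],[0,0,0,-1,18],[0,0,0,-0.4,18],[0,0,0,0,18]]]' 35
python3 -c "
from h import *
togo([.5585,-.136,.14],1.658)"
```

```text
time: 20.7
eef_pos: [0.4842, -0.3974, 0.1396]
ee_rot: [0.001, 0.995, 0.099, 0.001]
wrist_force: [0.2, 0.8, -0.2]
width: 0.023
grip_force: 34.9
time: 21.7
eef_pos: [0.4746, -0.3508, 0.1372]
ee_rot: [-0.0, 0.9, 0.436, -0.0]
wrist_force: [0.1, 0.1, -1.2]
width: 0.0229
grip_force: 34.9
time: 22.7
eef_pos: [0.4746, -0.3512, 0.1371]
ee_rot: [-0.0, 0.673, 0.74, -0.0]
wrist_force: [0.0, -0.2, -1.7]
width: 0.0226
grip_force: 34.9
t 22.7 tcp [ 0.4746 -0.3512  0.1371] yaw 1.665 w 0.0226 F [ 0.  -0.2 -1.7] grip 34.9 q [ 1.1   0.31 -0.6   1.7   0.18  1.19  0.55]
shift units [ 8.25  4.15 -0.12] turn units 0.06
```

```bash
python3 -m pendant '[[[0.6,0.3,0,0.06,18],[0.9,0.45,0,0,18],[0.9,0.45,0,0,18],[0.9,0.45,0,0,18],[0.9,0.45,0,0,18],[0.9,0.45,0,0,18],[0.9,0.45,0,0,18],[0.9,0.45,0,0,18]]]' 35
python3 -m pendant '[[[0.8,0.4,0,0,18],[0.55,0.3,0,0,18],[0,0,0,0,18],[0,0,0,0,18]]]' 35
python3 - <<'E'
from h import *
togo([.5585,-.136,.017],1.658)
c=grab('side'); grab('top'); cv2.imwrite('pics/f.png',cv2.resize(c['img'][170:290,225:355],(780,600) if 0 else (650,600),interpolation=2))
# expected bay outline on crop
b=np.array([.5585,-.128,0]);cx=np.array([.996,.087,0]);cy=np.array([-.087,.996,0])
E
```

```text
time: 23.7
eef_pos: [0.546, -0.1702, 0.137]
ee_rot: [-0.0, 0.676, 0.737, 0.0]
wrist_force: [0.1, -0.3, -1.0]
width: 0.023
grip_force: 34.9
time: 24.2
eef_pos: [0.5599, -0.1386, 0.1367]
ee_rot: [0.0, 0.676, 0.737, -0.0]
wrist_force: [0.2, 0.1, -0.9]
width: 0.0234
grip_force: 34.9
t 24.2 tcp [ 0.5599 -0.1386  0.1367] yaw 1.656 w 0.0234 F [ 0.2  0.1 -0.9] grip 34.9 q [ 0.8   0.3  -0.71  1.73  0.21  1.19  0.12]
shift units [ 0.11 -0.04  4.79] turn units -0.02
```

View pics/f.png

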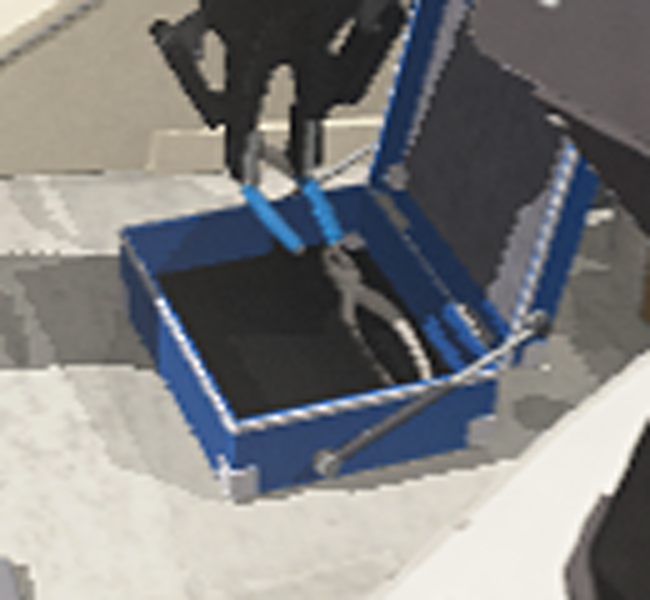

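The pliers hang level between the fingers (handles at (270,215) and (320,210)) above the front bay, and the grey pliers are undisturbed at (380,320). I'll lower, slowly at the end.

```bash
python3 -m pendant '[[[0.1,-0.04,0.6,0,18],[0,0,0.8,0,18],[0,0,0.8,0,18],[0,0,0.7,0,18],[0,0,0.6,0,18],[0,0,0.5,0,18],[0,0,0.3,0,18],[0,0,0,0,18]]]' 35
python3 -c "
from h import *
togo([.5585,-.136,.017],1.658)"
```

```text
time: 25.3
eef_pos: [0.5589, -0.1352, 0.0289]
ee_rot: [-0.0, 0.676, 0.737, -0.0]
wrist_force: [0.4, 0.1, -0.0]
width: 0.0232
grip_force: 34.9
t 25.3 tcp [ 0.5589 -0.1352  0.0289] yaw 1.657 w 0.0232 F [ 0.4  0.1 -0. ] grip 34.9 q [ 0.75  0.42 -0.67  1.83  0.31  1.    0.05]
shift units [-0.03 -0.02  0.48] turn units -0.01
```

```bash
python3 -m pendant '[[[0,0,0.16,0,18],[0,0,0.16,0,18],[0,0,0,0,18]]]' 35
python3 -m pendant '[[[0,0,0.08,0,18],[0,0,0.06,0,18],[0,0,0,0,18]]]' 35
```

```text
time: 25.68
eef_pos: [0.5589, -0.1354, 0.0211]
ee_rot: [-0.0, 0.676, 0.737, -0.0]
wrist_force: [0.3, -0.0, -0.2]
width: 0.0228
grip_force: 34.9
time: 26.05
eef_pos: [0.559, -0.1353, 0.0177]
ee_rot: [-0.0, 0.676, 0.737, -0.0]
wrist_force: [-0.1, -0.9, 0.2]
width: 0.0231
grip_force: 34.9
```

```bash
python3 -m pendant '[[[0,0,0.05,0,18],[0,0,0.03,0,18],[0,0,0,0,18]]]' 35
python3 -m pendant '[[[0,0,0.05,0,18],[0,0,0.02,0,18],[0,0,0,0,18]]]' 35
```

```text
time: 26.42
eef_pos: [0.5592, -0.1354, 0.017]
ee_rot: [0.0, 0.676, 0.737, -0.0]
wrist_force: [-3.2, 0.5, 8.0]
width: 0.0226
grip_force: 35.8
time: 26.8
eef_pos: [0.5593, -0.1354, 0.017]
ee_rot: [0.0, 0.676, 0.737, -0.001]
wrist_force: [-8.4, 1.9, 18.9]
width: 0.0229
grip_force: 37.1
```

The floor is reached at the predicted height. I'll ease off and release.

```bash
python3 -m pendant '[[[0,0,-0.1,0,18],[0,0,0,0,21],[0,0,0,0,25],[0,0,0,0,29],[0,0,0,0,34],[0,0,0,0,34]]]' 20
python3 -m pendant '[[[0,0,-0.2,0,34],[0,0,-0.4,0,34],[0,0,-0.8,0,34],[0,0,-0.8,0,34],[0,0,-0.9,0,34],[0,0,-0.9,0,34],[0,0,-0.9,0,34],[0,0,-0.9,0,34]]]'
python3 -m pendant '[[[-0.2,-0.8,-0.4,0,34],[-0.5,-0.9,-0.2,0,34],[-0.5,-0.9,0,0,34],[-0.5,-0.9,0,0,34],[-0.4,-0.6,0,0,34],[-0.2,-0.3,0,0,34],[0,0,0,0,34],[0,0,0,0,34]]]'
```

```text
time: 27.55
eef_pos: [0.5589, -0.1353, 0.0164]
ee_rot: [-0.0, 0.676, 0.737, -0.0]
wrist_force: [-0.8, 0.2, 0.2]
width: 0.034
grip_force: 0.0
time: 28.55
eef_pos: [0.5594, -0.1353, 0.164]
ee_rot: [0.001, 0.676, 0.737, 0.0]
wrist_force: [0.5, -0.3, -0.3]
width: 0.034
grip_force: 0.0
time: 29.55
eef_pos: [0.4552, -0.2014, 0.1769]
ee_rot: [0.0, 0.675, 0.737, 0.0]
wrist_force: [1.3, 0.6, -0.0]
width: 0.0336
grip_force: 0.0
```

Now a numerical check of the pliers' pose in the bay, the lid and the bystanders.

Run:
```python
from h import *
C=np.array([.5855,-.1254,0]);cx=np.array([.996,.087,0]);cy=np.array([-.087,.996,0])
c=grab('side');t=grab('top')
for n,k in(('side',c),('top',t)):
  h=cv2.cvtColor(k['img'],cv2.COLOR_BGR2HSV); L=[];G=[];Z=[]
  for v in range(384):
    for u in range(512):
      d=k['z_map'][v,u]
      if d<=0 or not(200<u<400 and 110<v<300): continue
      w=world(k,u,v,d=d)-C; p=np.array([w@cx,w@cy,w[2]])
      if -.066<p[0]<.012 and abs(p[1])<.08 and .023<p[2]<.045: L.append(p)
      if .023<p[0]<.065 and abs(p[1])<.08 and .023<p[2]<.045: G.append(p)
      if p[2]>.12 and abs(p[1])<.09 and .03<p[0]<.2: Z.append(p)
  for m,A in(('front',L),('rear',G),('lid',Z)):
    A=np.array(A)
    if len(A)>5: print(n,m,len(A),'min',A.min(0).round(3),'max',A.max(0).round(3),'med',np.median(A,0).round(3))
h=cv2.cvtColor(t['img'],cv2.COLOR_BGR2HSV)
m=(h[...,0]>150)&(h[...,1]>150); v,u=np.nonzero(m); print('marker',world(t,u.mean(),v.mean(),z=.01), 'was ~ .651,-.346')
o=ctrl.sense(); print(o['time'],o['wrist_force'])
```

```text
side front 180 min [-0.06  -0.064  0.023] max [0.007 0.08  0.045] med [-0.025 -0.009  0.027]
side rear 114 min [ 0.025 -0.058  0.023] max [0.063 0.08  0.044] med [0.05  0.016 0.027]
side lid 819 min [ 0.086 -0.09   0.12 ] max [0.128 0.09  0.252] med [0.11  0.034 0.152]
top front 277 min [-0.066 -0.079  0.023] max [0.012 0.08  0.037] med [-0.028 -0.009  0.026]
top rear 187 min [ 0.023 -0.078  0.023] max [0.065 0.078 0.039] med [0.045 0.004 0.027]
top lid 768 min [ 0.09 -0.09  0.12] max [0.131 0.09  0.258] med [0.112 0.    0.2  ]
marker [ 0.64884419 -0.3447977   0.01      ] was ~ .651,-.346
29.65 [-0.46231871 -0.43513387  0.1509155 ]
```

```bash
python3 -c "
from h import *
print(ticket.finish_job())"
```

```text
the job is handed in; nothing more can be done
None
```

I handed the job in at about 30 s with the lid open on its stop and the blue pliers lying flat in the front bay; the final camera depth readings showed the grey pliers still in the rear bay and the marker in place, but I didn't re-measure the clip or tray, and no verdict came back.

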